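Unload the hold-down press and sort the pull blanks by timber

ROBOT

A 6-joint arm with a two-finger parallel gripper is mounted at the origin on the work surface. World frame = base frame: x ahead of the robot, y to its left, z up, the work surface at z = 0. Lengths are in m, angles in rad, forces in N, time in s.
With the tool pointing down it reaches from about 0.4 to 0.825 m from the base axis. Payload 7 kg.
Tool frame: the origin (TCP) lies at the centre of the arm's flange, where the gripper is bolted on; the fingertips stand 178 mm ahead of it and the grasp point (between the pads) lies arm.tcp_to_grasp ahead of it (arm.tcp_to_grasp is the distance from the TCP to the grasp point, in m); z points along the fingers, y is the direction in which the jaws open and shut (so a half turn about z gives the same grasp; the last joint's range is limited). The gripper opens to 88 mm and grips with 3 to 60 N. Pads are 19 mm wide; open, the fingers measure 130 mm over their backs; the gripper's body (78 mm by 193 mm) begins 47 mm behind the grasp point.
Start: joints at [1.474, 0.359, 0.012, 0, -1.224, -0.288], TCP at [0.253, 0.626, 0.405] pointing down, gripper open.
Joint ranges: [-3.07, 3.07], [-1.43, 2.12], [-1.02, 1.25], [-3.03, 1.67], [-3.05, -0], [-3.03, 3.03]. Speed limits (rad/s): [2.39, 2.39, 3.01, 3.14, 3.14, 3.14].

INTERFACE

Orientations are given as [roll, pitch, yaw] about the fixed x, y, z axes, in that order (R = Rz(yaw) Ry(pitch) Rx(roll)).
In Python, from station import arm gives the robot as it stands.
- The arm moves only by the tool move_arm, never from a script. Its argument "deltas" is a list of rows, each a list of 6 numbers: the shift along the world's x, y, z in mm, then the turn, a rotation vector about the world's x, y, z in degrees. In form: [[tx, ty, tz, ax, ay, az], ...]. A call has exactly 5 rows; each row shifts and turns the commanded pose from where the row before left it; what a row does not reach is not made up. A row lasts 1/12 s, in which the tool goes at most 41.7 mm and 7.16 degrees, less where a joint would pass 70% of its speed; a pose out of reach is approached as far as the arm can. A call with a gripper value outside its range is refused whole. "claw" is the closure in counts, from 0 (fully open) to 255 (shut), set as the call begins (left out, the last holds). The fingers move at their own pace and stop on an object; "squeeze" is the grip in N (left out, the last holds). Time passes only in rows, so rows that do not move let the fingers close, or fill a call up. It gives the time, the measured TCP pose, the force and the opening at its end, in the units of the state.
- arm.get_state(): the state, without advancing time (a new reading comes with each control period).
- arm.grab_frame(name): name is "side" or "top" or "wrist"; returns the picture (400x640x3 uint8, red, green, blue); there is no depth.
- arm.calibration(name): a dict with "intrinsics" (3x3 intrinsics, pixels), "k1" (the pictures are not rectified: a ray, as slopes to the right and down, at radius r is drawn at 1 + k1 r^2 times it, then the intrinsics apply), "T" (4x4, takes a point from camera to world coordinates); the wrist camera has in their place "mount" (4x4, takes a point from camera to tool coordinates, whose origin is the TCP and whose axes are the flange's). Camera axes: x right, y up, looking along -z (the intrinsics and any distortion apply to the point x, -y, -z); pixel columns grow to the right and rows downward; lengths in m; the calibration is good to about 2 mm. A picture is of the moment at which its call begins: read the wrist's pose just before it. calibration takes no time and is no camera call.
- arm.job_done(): hands the job in, once; it reports no verdict.
Trained networks look in the newest picture that a camera, given by its name, has taken for a name from the list of things; names that differ only in an ending like _2 or _b are one class to them, and where a whole thing is asked for, a point or a joint stands for the part that bears it (a point fixed in the world has none). Each returns a list of dicts, best first, with "score" (0 to 1); they miss things now and then, are a little off and sometimes report something else, mostly with a low value. They report only what shows in the picture. A call takes as long as a camera call. They do not tell look-alikes from the thing itself.
- arm.spot_in(thing, camera): "xy" ([column, row] in pixels, amid what is visible of it).
- arm.masks_of(thing, camera): "pixels" (400x640 bool, what is visible of it) and "xy" ([column, row] in pixels, amid what is visible of it).
- arm.spot_point(thing, camera): "xy" ([column, row] in pixels: a listed point, or the origin of a listed thing).
The state is a dict: "t": time; "q": joint angles; "qd": joint speeds; "joint_efforts": joint torques, N m; "eef_pos": TCP position; "ee_rot": TCP orientation; "force": force on the tool from outside, world axes, zero at the start; "moment": the same for the moment, N m; "width": finger opening in m.
Only numpy, scipy, OpenCV 4.12 (cv2) and the standard library are available. Lean on these libraries where they do the work, as an engineer would, in place of code of your own. Each camera call takes 0.05 s, during which the arm holds its last target. There are 200 camera calls.

TASK

Lift the yellow-handled arm of the press until it stays open by itself and leave it open; then, working from the top of the stack down, put each drawer-pull blank away in the tray whose rim is of the same timber. Each must lie flat on the floor of its tray, inside the rim, set down rather than dropped.

Things in the scene. Friction and masses are not known exactly. Their poses are not given: they have to be found in the camera images.
- padauk_blank: drawer-pull blank of deep red padauk, 76 x 34 x 20 mm (x, y, z), loose, under 0.2 kg, at the start on top of the stack in the press, underside 78 mm above the bench. Origin at the centre of its underside, x along its length, z up. Take it across its width (y). The press's base board is 18 mm thick. The blanks are stacked centred within 4 mm and lie along the press arm within 0.03 rad.
- maple_blank: drawer-pull blank of cream-white maple, 98 x 40 x 20 mm (x, y, z), loose, under 0.2 kg, at the start second from the top in the press, underside 58 mm above the bench. Origin at the centre of its underside, x along its length, z up. Take it across its width (y). Like the others it rests flat on the next larger one, which sticks out 11 mm at each end and 3 mm at each side.
- walnut_blank: drawer-pull blank of dark brown walnut, 120 x 46 x 20 mm (x, y, z), loose, under 0.2 kg, at the start third from the top in the press, underside 38 mm above the bench. Origin at the centre of its underside, x along its length, z up. Take it across its width (y).
- oak_blank: drawer-pull blank of golden-brown oak, 142 x 52 x 20 mm (x, y, z), loose, under 0.2 kg, at the start at the bottom of the stack in the press, underside 18 mm above the bench. Origin at the centre of its underside, x along its length, z up. Take it across its width (y). Four fixed steel pins 9 mm high stand on the base board beside its long sides, 56 mm either way from its middle.
- padauk_tray: storage tray for padauk: a low fixed tray, white floor, rim of deep red padauk. Outside 116 x 74 mm (x, y), rim 10 mm wide, its top 10 mm above the bench; inside 96 x 54 mm, 10 mm more than its blank on every side; floor 4 mm above the bench. Origin at the centre of its underside, x along its length, z up.
- maple_tray: storage tray for maple: a low fixed tray, white floor, rim of cream-white maple. Outside 138 x 80 mm (x, y), rim 10 mm wide, its top 10 mm above the bench; inside 118 x 60 mm, 10 mm more than its blank on every side; floor 4 mm above the bench. Origin at the centre of its underside, x along its length, z up.
- walnut_tray: storage tray for walnut: a low fixed tray, white floor, rim of dark brown walnut. Outside 160 x 86 mm (x, y), rim 10 mm wide, its top 10 mm above the bench; inside 140 x 66 mm, 10 mm more than its blank on every side; floor 4 mm above the bench. Origin at the centre of its underside, x along its length, z up.
- oak_tray: storage tray for oak: a low fixed tray, white floor, rim of golden-brown oak. Outside 182 x 92 mm (x, y), rim 10 mm wide, its top 10 mm above the bench; inside 162 x 72 mm, 10 mm more than its blank on every side; floor 4 mm above the bench. Origin at the centre of its underside, x along its length, z up.
- press_arm (a joint): sprung arm of the hold-down press: 0 rad with its rubber foot on the full stack, grows as the free end is lifted up and over to the far stop at 2.0 rad. An over-centre spring pulls it shut below about 1.0 rad (4 to 5 N at the handle at first, less later; let go there it claps shut) and past that pulls it on to the stop, where it stays, leaning 0.43 rad back past upright, its end 325 mm high.
- press_handle (a point): middle of the yellow grip (20 mm wide, 24 high, 68 long) at the arm's free end; the grip ends 15 mm beyond, free below for 50 mm. x runs along the arm to the hinge, y along the hinge axis: pinch along y from above. At 0 rad it is level, 125 mm above the bench, the stack's middle 85 mm away along x; the hinge axis is 205 mm away along x, 125 mm above the bench. Arm 16 mm wide.
Not all that is in view belongs to the job. What is shaped like the oak_blank but purple is not meant.

How it is judged:
On the way, in this order (a step that is already met when the one before it is completed fails the run):
1. the press arm is lifted past its hold-open point and stands open, before any blank is put away (value of joint press_arm above 1.8 rad and distance of oak_blank from where it was at the start of the episode below 0.03 m), for 0.2 s.
2. the padauk blank lies in the padauk tray (x of padauk_blank in the frame of padauk_tray between -0.012 and 0.012 m and y of padauk_blank in the frame of padauk_tray between -0.012 and 0.012 m and z of padauk_blank in the frame of padauk_tray between 0.001 and 0.0065 m and angle between padauk_blank's own z axis and vertical below 0.06 rad), for 0.2 s.
3. the maple blank lies in the maple tray (x of maple_blank in the frame of maple_tray between -0.012 and 0.012 m and y of maple_blank in the frame of maple_tray between -0.012 and 0.012 m and z of maple_blank in the frame of maple_tray between 0.001 and 0.0065 m and angle between maple_blank's own z axis and vertical below 0.06 rad), for 0.2 s.
4. the walnut blank lies in the walnut tray (x of walnut_blank in the frame of walnut_tray between -0.012 and 0.012 m and y of walnut_blank in the frame of walnut_tray between -0.012 and 0.012 m and z of walnut_blank in the frame of walnut_tray between 0.001 and 0.0065 m and angle between walnut_blank's own z axis and vertical below 0.06 rad), for 0.2 s.
5. the oak blank lies in the oak tray (x of oak_blank in the frame of oak_tray between -0.012 and 0.012 m and y of oak_blank in the frame of oak_tray between -0.012 and 0.012 m and z of oak_blank in the frame of oak_tray between 0.001 and 0.0065 m and angle between oak_blank's own z axis and vertical below 0.06 rad), for 0.2 s.
At the end, for the whole second after the job is handed in: The press arm stands open (more than 1.8 rad); each of the four blanks lies flat (within 0.06 rad) on the floor of the tray of its own timber, its centre within 12 mm of the tray's centre along and across, that is inside the rim, let go and at rest (all of step 2 and all of step 3 and all of step 4 and all of step 5 and value of joint press_arm above 1.8 rad and linear speed of each of padauk_blank, maple_blank, walnut_blank, oak_blank below 0.02 m/s); the robot touches nothing.
It fails at once if a blank is dropped: it moves faster than 0.8 m/s with no finger touching it (a free fall of more than about 30 mm) ((linear speed of padauk_blank above 0.8 m/s and contact force between the fingers and padauk_blank below 0.05 N) or (linear speed of maple_blank above 0.8 m/s and contact force between the fingers and maple_blank below 0.05 N) or (linear speed of walnut_blank above 0.8 m/s and contact force between the fingers and walnut_blank below 0.05 N) or (linear speed of oak_blank above 0.8 m/s and contact force between the fingers and oak_blank below 0.05 N)).
It also fails if it takes over 125 s, if anything falls off the work surface, if the arm or the gripper's body presses on something with over 40 N, if the wrist force passes 120 N, or if a joint passes its speed limit or range.

## Working session

There is one attempt and no reset: what is moved stays moved. The work goes in short steps, Python scripts to look and compute and a tool call to move; the robot and the scene stay as the last step left them, time stands still between calls to the robot, and variables do not carry over. Pictures are saved under pics/ and viewed, about 12 in all and at most 16, crops included, and the job is handed in when it is done.

Besides the shell and the picture viewer there is one more tool, called by a JSON object that holds its "method" and its "body", one argument or row to a line. move_arm: Moves the arm, as the interface text tells. Its arguments: {"type":"object","properties":{"deltas":{"type":"array","items":{"type":"array","items":{"type":"number"}}},"claw":{"type":"number"},"squeeze":{"type":"number"}},"required":["deltas"]}

```bash
ls; mkdir -p pics; cat > h.py <<'E'
import numpy as np, cv2
from station import arm
from scipy.spatial.transform import Rotation as R
def camT(name):
    c=arm.calibration(name)
    if 'T' in c: return c, np.array(c['T'])
    s=arm.get_state(); T=np.eye(4); T[:3,3]=s['eef_pos']; T[:3,:3]=R.from_euler('xyz',s['ee_rot']).as_matrix()
    return c, T@np.array(c['mount'])
def px2w(uv,z,name,cT=None):
    c,T=cT or camT(name); K=np.array(c['intrinsics']); uv=np.atleast_2d(np.array(uv,float))
    d=(uv-K[:2,2])/np.array([K[0,0],K[1,1]]); s=d.copy()
    for _ in range(20): s=d/(1+c['k1']*(s**2).sum(1,keepdims=True))
    v=np.c_[s[:,0],-s[:,1],-np.ones(len(s))]@T[:3,:3].T
    return T[:3,3]+v*((z-T[2,3])/v[:,2])[:,None]
def w2px(p,name,cT=None):
    c,T=cT or camT(name); K=np.array(c['intrinsics']); p=np.atleast_2d(p)
    q=(p-T[:3,3])@T[:3,:3]; s=np.c_[q[:,0]/-q[:,2],-q[:,1]/-q[:,2]]
    s=s*(1+c['k1']*(s**2).sum(1,keepdims=True)); return s*[K[0,0],K[1,1]]+K[:2,2]
def save(im,n): cv2.imwrite('pics/'+n,im[...,::-1])
E
python3 - <<'E'
from h import *
print(arm.get_state(), arm.tcp_to_grasp)
for n in ('side','top'):
    im=arm.grab_frame(n); save(im,n+'0.png'); print(n, np.round(camT(n)[1],3).tolist())
Z=dict(padauk_blank=.098,maple_blank=.078,walnut_blank=.058,oak_blank=.038,press_handle=.137)
for t in ['press_handle','padauk_blank','maple_blank','walnut_blank','oak_blank','padauk_tray','maple_tray','walnut_tray','oak_tray']:
    for d in arm.masks_of(t,'top')[:3]:
        m=d['pixels'].astype('uint8'); z=Z.get(t,.010)
        pts=np.argwhere(m)[:,::-1]
        w=px2w(pts,z,'top')[:,:2]
        r=cv2.minAreaRect((w*1000).astype('float32'))
        print(t,round(d['score'],2),np.round(d['xy']),np.round(r,1) if 0 else [np.round(x,1).tolist() for x in r])
print(arm.spot_point('press_handle','top'))
E
```

```text
pics
{'t': 0.0, 'q': array([ 1.47410382e+00,  3.59388980e-01,  1.10755777e-02, -3.37433569e-04,
       -1.22406377e+00, -2.88127413e-01]), 'qd': array([ 0.00046579,  0.00161727, -0.0019318 , -0.0002009 , -0.00062886,
        0.00081561]), 'joint_efforts': array([ 9.25763197e-04, -5.82718277e+01,  2.93066847e+01,  6.99723423e+00,
        7.01499768e-03, -1.58854350e-04]), 'eef_pos': array([0.25330417, 0.62547381, 0.40373065]), 'ee_rot': array([ 3.13998683e+00, -1.45116956e-04, -3.84934718e-01]), 'force': array([ 0.33305059,  1.23653603, -0.51035082]), 'moment': array([0.03283904, 0.00974491, 0.02410645]), 'width': 0.08742373117247809} 0.1593
side [[0.748, 0.489, -0.449, 0.015], [-0.663, 0.558, -0.498, -0.463], [0.007, 0.671, 0.742, 0.805], [0.0, 0.0, 0.0, 1.0]]
top [[0.026, 0.998, -0.061, 0.388], [-0.999, 0.025, -0.025, -0.016], [-0.023, 0.062, 0.998, 1.42], [0.0, 0.0, 0.0, 1.0]]
press_handle 0.74 [312. 171.] [[534.8, 36.6], [26.7, 231.5], 84.8]
padauk_blank 0.54 [319. 163.] [[522.0, 36.0], [30.9, 60.4], 83.5]
maple_blank 0.61 [320. 174.] [[515.6, 22.1], [13.8, 97.8], 80.9]
walnut_blank 0.7 [243. 131.] [[625.6, 240.7], [156.9, 85.4], 4.5]
walnut_blank 0.64 [316. 192.] [[515.4, 21.5], [10.9, 116.1], 82.8]
oak_blank 0.71 [316. 196.] [[512.7, 16.6], [17.0, 138.3], 79.0]
oak_blank 0.61 [226. 276.] [[220.4, 277.6], [141.0, 56.0], 38.5]
maple_tray 0.89 [236. 213.] [[401.1, 258.2], [83.1, 138.5], 81.3]
maple_tray 0.55 [243. 130.] [[635.7, 249.2], [164.4, 88.0], 5.5]
maple_tray 0.21 [313. 164.] [[548.8, 41.6], [31.5, 255.5], 84.4]
walnut_tray 0.71 [246. 132.] [[635.2, 248.9], [164.8, 87.6], 5.7]
oak_tray 0.86 [411. 208.] [[420.5, -250.2], [99.4, 181.1], 79.5]
[{'xy': [306.7, 205.5], 'score': 0.9}]
```

View pics/top0.png

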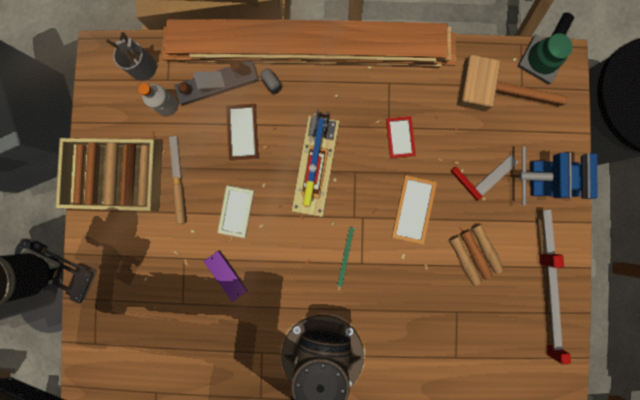

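View pics/side0.png

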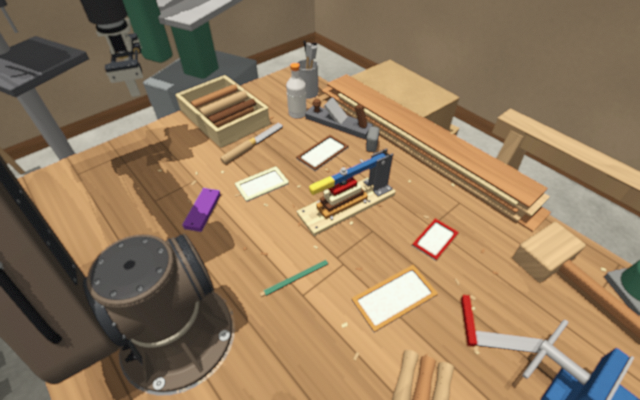

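Top view: the press has its yellow grip at about (307,198) and its hinge at (322,120). Trays: walnut (243,131), maple (236,212), padauk (401,137), oak (414,208). Look-alikes: purple block (225,276), crate of wood pieces (105,175), wood sticks (475,253), red knife handle (467,183), red jar and clamp parts. I choose the stack in the press under the blue arm. One close crop, then measure the trays and handle.

```bash
python3 - <<'E'
from h import *
im=arm.grab_frame('top')
hsv=cv2.cvtColor(im,cv2.COLOR_RGB2HSV)
# yellow grip
m=((hsv[...,0]>24)&(hsv[...,0]<34)&(hsv[...,1]>150)&(hsv[...,2]>120)).astype('uint8'); m[:170]=0;m[220:]=0;m[:,:290]=0;m[:,335:]=0
b=((hsv[...,0]>100)&(hsv[...,0]<125)&(hsv[...,1]>120)).astype('uint8'); b[:105]=0;b[200:]=0;b[:,:290]=0;b[:,345:]=0
for n,k,z in(('yel',m,.137),('blue',b,.137)):
    p=np.argwhere(k)[:,::-1]; w=px2w(p,z,'top')[:,:2]*1000; r=cv2.minAreaRect(w.astype('float32')); v=np.linalg.svd(w-w.mean(0),full_matrices=False)[2][0]
    print(n,len(p),p.mean(0),w.mean(0).round(1),[np.round(x,1).tolist() for x in r],v)
# white floors
wh=((hsv[...,1]<45)&(hsv[...,2]>165)).astype('uint8')
n,l,st,ce=cv2.connectedComponentsWithStats(wh)
for i in range(1,n):
    if st[i,4]>200:
        p=np.argwhere(l==i)[:,::-1]; w=px2w(p,.004,'top')[:,:2]*1000; r=cv2.minAreaRect(w.astype('float32'))
        print(st[i],ce[i].round(1),w.mean(0).round(1),[np.round(x,1).tolist() for x in r])
c=cv2.resize(im[100:230,280:360],None,fx=4.5,fy=4.5,interpolation=cv2.INTER_CUBIC)
s=arm.grab_frame('side'); c2=cv2.resize(s[140:240,290:400],None,fx=4,fy=4,interpolation=cv2.INTER_CUBIC)
o=np.zeros((590,800,3),'uint8'); o[:585,:360]=c; o[:400,360:800]=c2; save(o,'crop1.png')
E
```

```text
yel 167 [308.08383234 193.56886228] [452.1  45.9] [[452.4, 45.9], [18.9, 62.1], 82.1] [-0.99027615  0.13911562]
blue 275 [316.61818182 144.85818182] [580.5  27. ] [[569.7, 29.3], [16.0, 164.4], 81.3] [-0.9907314   0.13583556]
[231 108  23  48 969] [241.9 131.3] [635.7 250.6] [[635.8, 250.6], [136.2, 61.9], 5.3]
[390 121  21  33 569] [400.4 136.9] [ 629.3 -210.3] [[629.4, -210.3], [93.3, 51.4], 7.1]
[ 397  180   35   59 1361] [413.9 209.4] [ 420.7 -252.1] [[421.1, -252.3], [70.3, 159.7], 78.9]
[ 219  189   34   48 1100] [236.4 212. ] [400.3 258. ] [[402.0, 259.5], [74.3, 134.5], 80.5]
```

View pics/crop1.png

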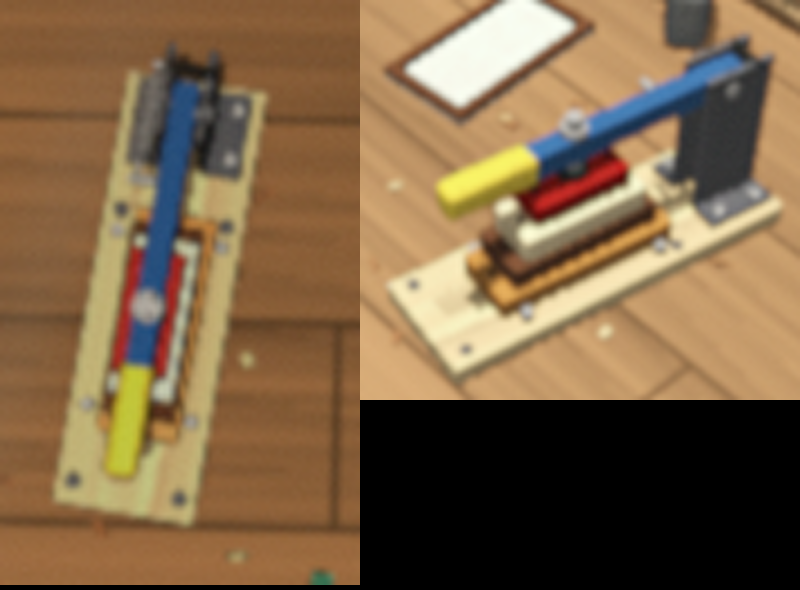

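The crop confirms the press with the padauk, maple, walnut and oak stack, and the grip end near (420,50) mm. Estimates: handle (434,48), hinge (637,20), stack middle (519,37), arm yaw −0.137 rad. I'll go above the handle.

{"method": "move_arm", "body": {
  "deltas": [
    [9,-29,-2,0,0,0.7],
    [9,-29,-2,0,0,0.7],
    [9,-29,-2,0,0,0.7],
    [9,-29,-2,0,0,0.7],
    [9,-29,-2,0,0,0.7]
  ],
  "claw": 0,
  "squeeze": 30
}}

```text
t: 1.12
eef_pos: [0.2986, 0.4792, 0.3946]
ee_rot: [-3.141, -0.0, -0.323]
force: [0.3, 0.2, 0.1]
width: 0.0877
```

{"method": "move_arm", "body": {
  "deltas": [
    [9,-29,-2,0,0,0.7],
    [9,-29,-2,0,0,0.7],
    [9,-29,-2,0,0,0.7],
    [9,-29,-2,0,0,0.7],
    [9,-29,-2,0,0,0.7]
  ]
}}

```text
t: 1.53
eef_pos: [0.3435, 0.3341, 0.3848]
ee_rot: [-3.141, -0.0, -0.262]
force: [-0.2, -0.2, 0.8]
width: 0.0873
```

{"method": "move_arm", "body": {
  "deltas": [
    [9,-29,-2,0,0,0.7],
    [9,-29,-2,0,0,0.7],
    [9,-29,-2,0,0,0.7],
    [9,-29,-2,0,0,0.7],
    [9,-29,-2,0,0,0.7]
  ]
}}

```text
t: 1.95
eef_pos: [0.3884, 0.1891, 0.375]
ee_rot: [-3.141, -0.001, -0.2]
force: [0.2, -0.6, 0.1]
width: 0.0875
```

{"method": "move_arm", "body": {
  "deltas": [
    [9,-29,-2,0,0,0.7],
    [9,-29,-2,0,0,0.7],
    [9,-29,-2,0,0,0.7],
    [9,-29,-2,0,0,0.7],
    [9,-29,-2,0,0,0.7]
  ]
}}

```text
t: 2.37
eef_pos: [0.4335, 0.0441, 0.365]
ee_rot: [-3.141, -0.001, -0.14]
force: [1.9, 0.3, 0.3]
width: 0.0876
```

```bash
python3 - <<'E'
from h import *
s=arm.get_state(); print(s['t'],s['eef_pos'],s['ee_rot'],s['q'])
im=arm.grab_frame('wrist'); save(im,'w1.png')
hsv=cv2.cvtColor(im,cv2.COLOR_RGB2HSV)
m=((hsv[...,0]>24)&(hsv[...,0]<34)&(hsv[...,1]>150)&(hsv[...,2]>120)).astype('uint8')
n,l,st,ce=cv2.connectedComponentsWithStats(m); i=1+np.argmax(st[1:,4]); print(st[i],ce[i])
w=px2w(np.argwhere(l==i)[:,::-1],.137,'wrist')[:,:2]*1000
print([np.round(x,1).tolist() for x in cv2.minAreaRect(w.astype('float32'))])
d=arm.spot_point('press_handle','wrist'); print(d,[px2w(x['xy'],.125,'wrist').round(4) for x in d[:1]])
E
```

```text
2.3667 [0.43347366 0.04411012 0.36503296] [-3.14082978e+00 -9.91238371e-04 -1.39566943e-01] [ 5.57256786e-01 -1.40255440e-02 -5.46556385e-01  5.93827927e-05
 -1.03701572e+00  8.73942794e-01]Traceback (most recent call last):
  File "<stdin>", line 6, in <module>
    return _wrapfunc(a, 'argmax', axis=axis, out=out, **kwds)
    return bound(*args, **kwds)
ValueError: attempt to get argmax of an empty sequence
```

View pics/w1.png

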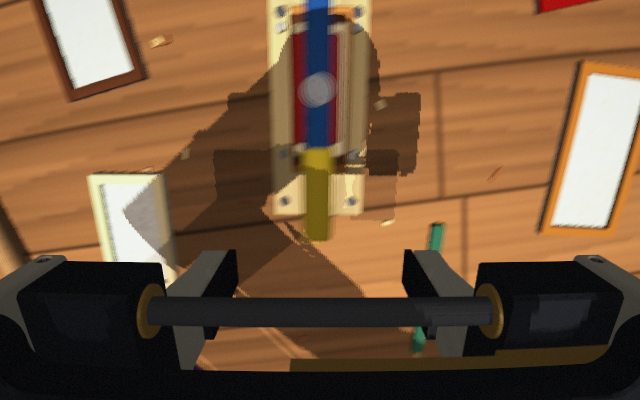

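Wrist view: grip from (317,150) to (317,240), with fingers at bottom columns 215–425, so the hand is nearly centred and still near the grip's end. Converting these to mm.

```bash
python3 - <<'E'
from h import *
im=cv2.imread('pics/w1.png')[...,::-1]; hsv=cv2.cvtColor(im.copy(),cv2.COLOR_RGB2HSV)
m=((hsv[...,0]>22)&(hsv[...,0]<36)&(hsv[...,1]>200)).astype('uint8'); m[:140]=0;m[250:]=0;m[:,:290]=0;m[:,345:]=0
p=np.argwhere(m)[:,::-1]; print(len(p),p.min(0),p.max(0))
w=px2w(p,.137,'wrist')[:,:2]*1000
print([np.round(x,1).tolist() for x in cv2.minAreaRect(w.astype('float32'))])
print(px2w([[317,240],[317,150]],.137,'wrist').round(4))
d=arm.spot_point('press_handle','wrist'); print(d,[px2w(x['xy'],.125,'wrist').round(4) for x in d[:1]])
print(px2w(arm.spot_point('press_handle','top')[0]['xy'],.125,'top').round(4))
s=arm.get_state(); print(s['eef_pos'],s['ee_rot'],s['q'])
E
```

```text
1849 [302 150] [331 239]
[[458.7, 38.4], [17.9, 59.1], 84.7]
[[0.429  0.0435 0.137 ]
 [0.4883 0.035  0.137 ]]
[{'xy': [311.7, 217.4], 'score': 0.89}] [array([[0.4408, 0.0471, 0.125 ]])]
[[0.432  0.0485 0.125 ]]
[0.43356544 0.04384259 0.36459407] [ 3.14141304e+00  1.13619177e-04 -1.44191821e-01] [ 5.56558934e-01 -1.29871955e-02 -5.46644199e-01  7.43645052e-05
 -1.03734199e+00  8.70007760e-01]
```

```bash
python3 - <<'E'
from h import *
def rect(m,z,cam,cT):
    w=px2w(np.argwhere(m)[:,::-1],z,cam,cT)[:,:2]*1000; return [np.round(x,1).tolist() for x in cv2.minAreaRect(w.astype('float32'))]
for cam in('wrist','top'):
    cT=camT(cam); im=arm.grab_frame(cam); hsv=cv2.cvtColor(im,cv2.COLOR_RGB2HSV); save(im,cam+'2.png')
    m=((hsv[...,0]>22)&(hsv[...,0]<36)&(hsv[...,1]>(200 if cam=='wrist' else 150))).astype('uint8')
    if cam=='wrist': m[:140]=0;m[250:]=0;m[:,:290]=0;m[:,345:]=0
    else: m[:170]=0;m[220:]=0;m[:,:290]=0;m[:,335:]=0
    print(cam,m.sum(),rect(m,.137,cam,cT) if m.sum()>5 else '')
    for t in('oak_tray','maple_tray','padauk_tray','walnut_tray'):
        d=arm.spot_point(t,cam)
        if d: print(t,round(d[0]['score'],2),d[0]['xy'],px2w(d[0]['xy'],0.004,cam,cT).round(4)[0,:2])
print(np.round(arm.calibration('wrist')['mount'],3))
# corners visible in w1: maple tray outer top-left corner (90,174), top right (165,174); walnut lower-left (70,98), lower-right(144,78); oak outer lower-left (541,230), upper-left(581,62)
P=[[90,174],[165,174],[70,98],[144,78],[541,230],[581,62]]
w=px2w(P,.010,'wrist'); print(w.round(3)); print(w2px(w,'top').round(1))
E
```

```text
wrist 2535 [[457.9, 45.7], [18.6, 62.8], 82.0]
oak_tray 0.73 [592.2, 154.2] [ 0.4258 -0.2479]
maple_tray 0.84 [131.7, 232.7] [0.4089 0.2602]
walnut_tray 0.68 [77.0, 10.5] [0.6357 0.2477]
top 0 
oak_tray 0.64 [410.8, 207.8] [ 0.4251 -0.2431]
maple_tray 0.49 [236.3, 209.9] [0.4063 0.2585]
padauk_tray 0.62 [398.6, 134.9] [ 0.635  -0.2049]
walnut_tray 0.83 [240.8, 132.3] [0.6326 0.2538]
[[ 0.001  0.952  0.307  0.084]
 [ 1.    -0.001  0.001  0.   ]
 [ 0.001  0.307 -0.952  0.022]
 [ 0.     0.     0.     1.   ]]
[[ 0.48   0.284  0.01 ]
 [ 0.468  0.203  0.01 ]
 [ 0.557  0.279  0.01 ]
 [ 0.562  0.198  0.01 ]
 [ 0.35  -0.189  0.01 ]
 [ 0.522 -0.222  0.01 ]]
[[228.2 184.2]
 [255.9 189. ]
 [230.7 157.6]
 [258.5 156.4]
 [391.7 233.6]
 [404.1 173.8]]
```

Settled, both cameras agree on the grip axis (at x=452, y≈46, −8°); the first wrist frame was taken before the arm had settled. Handle ≈ (438,48). Descend and pinch.

{"method": "move_arm", "body": {
  "deltas": [
    [4,4,-16,0,0,0],
    [0,0,-16,0,0,0],
    [0,0,-16,0,0,0],
    [0,0,-16,0,0,0],
    [0,0,-16,0,0,0]
  ]
}}

```text
t: 3.43
eef_pos: [0.4373, 0.0499, 0.284]
ee_rot: [-3.141, -0.0, -0.14]
force: [0.4, 0.4, -0.3]
width: 0.0874
```

{"method": "move_arm", "body": {
  "deltas": [
    [0,0,0,0,0,0],
    [0,0,0,0,0,0],
    [0,0,0,0,0,0],
    [0,0,0,0,0,0],
    [0,0,0,0,0,0]
  ],
  "claw": 255,
  "squeeze": 30
}}

```text
t: 3.85
eef_pos: [0.4377, 0.0498, 0.2856]
ee_rot: [-3.141, -0.001, -0.14]
force: [-0.5, -0.1, -0.0]
width: 0.0597
```

{"method": "move_arm", "body": {
  "deltas": [
    [0,0,0,0,0,0],
    [0,0,0,0,0,0],
    [0,0,0,0,0,0],
    [0,0,0,0,0,0],
    [0,0,0,0,0,0]
  ]
}}

```text
t: 4.27
eef_pos: [0.4374, 0.0496, 0.2847]
ee_rot: [-3.142, -0.0, -0.14]
force: [-0.4, -0.6, -0.3]
width: 0.0264
```

{"method": "move_arm", "body": {
  "deltas": [
    [0,0,0,0,0,0],
    [0,0,0,0,0,0],
    [0,0,0,0,0,0],
    [0.5,0,14.3,0,0,0],
    [1.5,-0.2,14.3,0,0,0]
  ]
}}

```text
t: 4.68
eef_pos: [0.4391, 0.0488, 0.3126]
ee_rot: [3.14, 0.002, -0.141]
force: [4.7, -4.1, -7.4]
width: 0.0201
```

{"method": "move_arm", "body": {
  "deltas": [
    [2.5,-0.3,14.1,0,0,0],
    [3.5,-0.5,13.9,0,0,0],
    [4.4,-0.6,13.6,0,0,0],
    [5.3,-0.7,13.3,0,0,0],
    [6.2,-0.9,12.9,0,0,0]
  ]
}}

```text
t: 5.1
eef_pos: [0.4603, 0.0456, 0.3804]
ee_rot: [3.14, 0.004, -0.141]
force: [1.0, -3.8, -8.0]
width: 0.0199
```

Gripped at 20 mm (the grip's width) with a spring load of about 8 N. Continue the arc.

{"method": "move_arm", "body": {
  "deltas": [
    [7.1,-1.0,12.4,0,0,0],
    [7.9,-1.1,11.9,0,0,0],
    [8.8,-1.2,11.3,0,0,0],
    [9.5,-1.3,10.6,0,0,0],
    [10.2,-1.4,9.9,0,0,0]
  ]
}}

```text
t: 5.52
eef_pos: [0.5037, 0.0394, 0.4364]
ee_rot: [3.139, 0.005, -0.141]
force: [-2.7, -4.2, -3.3]
width: 0.0197
```

{"method": "move_arm", "body": {
  "deltas": [
    [10.9,-1.5,9.2,0,0,0],
    [11.5,-1.6,8.4,0,0,0],
    [12.1,-1.7,7.6,0,0,0],
    [12.6,-1.7,6.7,0,0,0],
    [13.0,-1.8,5.8,0,0,0]
  ]
}}

```text
t: 5.93
eef_pos: [0.5645, 0.0305, 0.4748]
ee_rot: [3.138, 0.003, -0.142]
force: [-2.4, -8.0, 0.9]
width: 0.02
```

{"method": "move_arm", "body": {
  "deltas": [
    [13.4,-1.9,4.9,0,0,0],
    [13.7,-1.9,3.9,0,0,0],
    [13.9,-1.9,2.9,0,0,0],
    [0,0,0,0,0,0],
    [0,0,0,0,0,0]
  ]
}}

```text
t: 6.35
eef_pos: [0.6066, 0.0243, 0.487]
ee_rot: [3.138, -0.0, -0.142]
force: [1.0, -11.0, 2.4]
width: 0.0201
```

```bash
python3 - <<'E'
from h import *
a=arm.grab_frame('side'); w=arm.grab_frame('wrist')
o=np.zeros((400,800,3),'uint8'); o[:, :400]=cv2.resize(a[80:280,250:450],(400,400)); o[:250,400:]=cv2.resize(w,(400,250)); save(o,'lift.png')
E
```

```text
(no output)
```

View pics/lift.png

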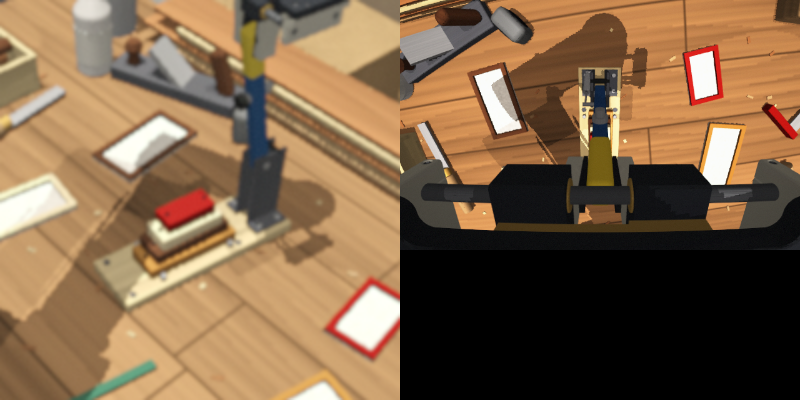

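The side crop shows the arm near upright (about 1.4 rad) with the stack undisturbed. Carry it a bit past upright, then release.

{"method": "move_arm", "body": {
  "deltas": [
    [14.1,-3,2,0,0,0],
    [14.1,-3,1,0,0,0],
    [14.1,-3,0,0,0,0],
    [0,0,0,0,0,0],
    [0,0,0,0,0,0]
  ]
}}

```text
t: 6.87
eef_pos: [0.6495, 0.0171, 0.4897]
ee_rot: [3.141, -0.002, -0.141]
force: [4.4, -1.7, -0.3]
width: 0.0199
```

{"method": "move_arm", "body": {
  "deltas": [
    [0,0,0,0,0,0],
    [0,0,0,0,0,0],
    [0,0,0,0,0,0],
    [0,0,0,0,0,0],
    [0,0,0,0,0,0]
  ],
  "claw": 0
}}

```text
t: 7.28
eef_pos: [0.6478, 0.0175, 0.4895]
ee_rot: [-3.142, 0.0, -0.14]
force: [0.4, -0.1, 0.7]
width: 0.0474
```

{"method": "move_arm", "body": {
  "deltas": [
    [-5,0,15,0,0,0],
    [-20,0,15,0,0,0],
    [-25,3,0,0,0,0],
    [-25,3,0,0,0,0],
    [-25,3,-10,0,0,0]
  ]
}}

```text
t: 7.7
eef_pos: [0.5473, 0.0264, 0.5112]
ee_rot: [-3.141, -0.003, -0.14]
force: [-0.1, -0.4, 0.7]
width: 0.0807
```

{"method": "move_arm", "body": {
  "deltas": [
    [-15,3,-25,0,0,0],
    [0,0,-25,0,0,0],
    [0,0,-25,0,0,0],
    [0,0,0,0,0,0],
    [0,0,0,0,0,0]
  ]
}}

```text
t: 8.12
eef_pos: [0.5329, 0.0294, 0.4344]
ee_rot: [3.14, 0.002, -0.14]
force: [0.3, 0.2, 0.4]
width: 0.0874
```

```bash
cat > look.py <<'E'
from h import *
HS=dict(padauk=lambda h:((h[...,0]<6)|(h[...,0]>172))&(h[...,1]>140)&(h[...,2]>60))
def rect(m,z,cam,cT=None):
    w=px2w(np.argwhere(m)[:,::-1],z,cam,cT)[:,:2]*1000; return [np.round(x,1).tolist() for x in cv2.minAreaRect(w.astype('float32'))]
E
python3 - <<'E'
from look import *
s=arm.get_state(); print(s['t'],s['eef_pos'],s['ee_rot'])
a=arm.grab_frame('side'); w=arm.grab_frame('wrist')
for t,z in(('padauk_blank',.098),('maple_blank',.078),('walnut_blank',.058),('oak_blank',.038)):
    for d in arm.masks_of(t,'wrist')[:2]: print(t,round(d['score'],2),np.round(d['xy']),rect(d['pixels'],z,'wrist'))
o=np.zeros((560,640,3),'uint8'); o[:400]=w; o[400:,:240]=cv2.resize(a[100:240,290:500],(240,160)); save(o,'s1.png')
E
```

```text
8.1167 [0.53293298 0.02937426 0.43435146] [ 3.14024506e+00  1.69884504e-03 -1.40137652e-01]
padauk_blank 0.69 [311. 196.] [[527.3, 37.2], [34.7, 77.2], 82.6]
padauk_blank 0.56 [327. 157.] [[530.8, 33.7], [36.4, 91.9], 82.3]
maple_blank 0.72 [324. 157.] [[524.8, 34.8], [38.7, 98.7], 82.3]
walnut_blank 0.97 [314. 140.] [[526.1, 36.7], [45.6, 118.1], 82.0]
oak_blank 0.81 [330. 135.] [[524.2, 35.0], [53.5, 143.0], 81.6]
oak_blank 0.68 [312.  39.] [[675.0, 29.5], [50.5, 87.4], 80.0]
```

View pics/s1.png

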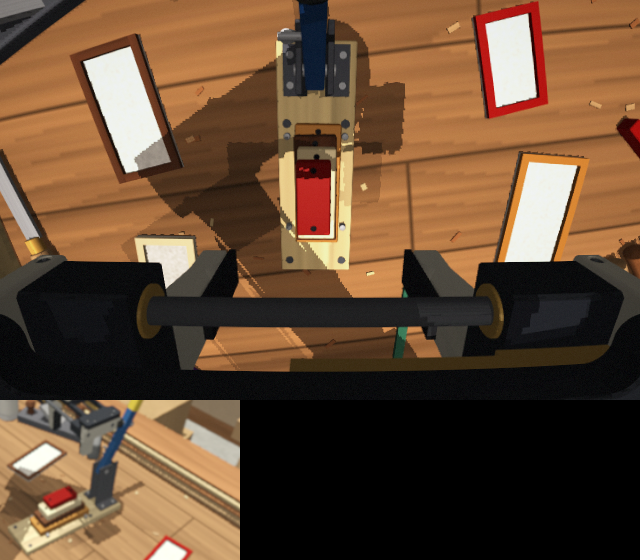

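The press stands open and the stack is intact, with padauk on top at (313,198). Padauk tray at (511,60), walnut (126,108), oak (543,205). Re-measure with the arm settled.

```bash
python3 - <<'E'
from look import *
s=arm.get_state(); print(s['t'],s['eef_pos'],s['ee_rot'])
cT=camT('wrist'); w=arm.grab_frame('wrist')
for t,z in(('padauk_blank',.098),('maple_blank',.078),('walnut_blank',.058),('oak_blank',.038),('padauk_tray',.01),('walnut_tray',.01),):
    for d in arm.masks_of(t,'wrist')[:1]: print(t,round(d['score'],2),np.round(d['xy']),rect(d['pixels'],z,'wrist',cT))
hsv=cv2.cvtColor(w,cv2.COLOR_RGB2HSV)
wh=((hsv[...,1]<45)&(hsv[...,2]>120)).astype('uint8')
n,l,st,ce=cv2.connectedComponentsWithStats(wh)
for i in range(1,n):
    if st[i,4]>1000: print(st[i],rect(l==i,.004,'wrist',cT))
E
```

```text
8.4167 [0.53357443 0.02945233 0.43569513] [-3.14074475e+00 -1.60538017e-03 -1.40582006e-01]
padauk_blank 0.82 [312. 195.] [[527.1, 37.7], [33.8, 77.0], 82.5]
walnut_blank 0.66 [511.  61.] [[630.3, -179.9], [102.0, 69.6], 6.8]
oak_blank 0.9 [324. 127.] [[564.4, 27.3], [49.8, 57.0], 81.4]
padauk_tray 0.84 [513.  62.] [[631.7, -206.7], [115.8, 78.9], 7.2]
walnut_tray 0.86 [125. 108.] [[638.3, 247.0], [160.6, 92.4], 5.3]
[ 486   14   51   93 3534] [[632.1, -210.7], [95.8, 51.2], 7.1]
[  84   48   87  126 5784] [[638.0, 250.9], [140.0, 63.4], 5.2]
[ 506  163   71   99 4599] [[434.4, -254.3], [67.9, 138.9], 78.7]
[ 146  246   44   43 1122] [[428.2, 256.6], [57.1, 65.6], 82.5]
```

{"method": "move_arm", "body": {
  "deltas": [
    [-3.5,4,-15,0,0,0.5],
    [-4,4,-25,0,0,0],
    [0,0,-30,0,0,0],
    [0,0,-30,0,0,0],
    [0,0,-25,0,0,0]
  ],
  "claw": 80
}}

```text
t: 9.18
eef_pos: [0.5252, 0.0373, 0.308]
ee_rot: [3.142, 0.0, -0.132]
force: [0.4, 0.2, -0.5]
width: 0.062
```

{"method": "move_arm", "body": {
  "deltas": [
    [0,0,-20,0,0,0],
    [0,0,-15,0,0,0],
    [0,0,-10,0,0,0],
    [0,0,0,0,0,0],
    [0,0,0,0,0,0]
  ]
}}

```text
t: 9.6
eef_pos: [0.5259, 0.0375, 0.2646]
ee_rot: [3.141, 0.0, -0.131]
force: [0.4, -0.1, 0.8]
width: 0.0601
```

{"method": "move_arm", "body": {
  "deltas": [
    [0,0,0,0,0,0],
    [0,0,0,0,0,0],
    [0,0,0,0,0,0],
    [0,0,0,0,0,0],
    [0,0,0,0,0,0]
  ],
  "claw": 255,
  "squeeze": 20
}}

```text
t: 10.02
eef_pos: [0.5258, 0.0375, 0.2651]
ee_rot: [-3.141, -0.001, -0.132]
force: [-0.8, -0.1, 2.5]
width: 0.034
```

{"method": "move_arm", "body": {
  "deltas": [
    [0,0,0,0,0,0],
    [0,0,0,0,0,0],
    [0,0,4,0,0,0],
    [0,0,10,0,0,0],
    [0,0,16,0,0,0]
  ]
}}

```text
t: 10.43
eef_pos: [0.5251, 0.0372, 0.294]
ee_rot: [3.14, 0.003, -0.132]
force: [0.4, 0.9, -0.2]
width: 0.034
```

```bash
python3 - <<'E'
from look import *
s=arm.get_state(); print(s['t'],s['eef_pos'],s['ee_rot'],s['width'])
w=arm.grab_frame('wrist'); save(w,'g1.png')
E
```

```text
10.4333 [0.52512982 0.03720196 0.29404183] [ 3.14018989e+00  2.75509197e-03 -1.32029970e-01] 0.03399537930907006
```

View pics/g1.png

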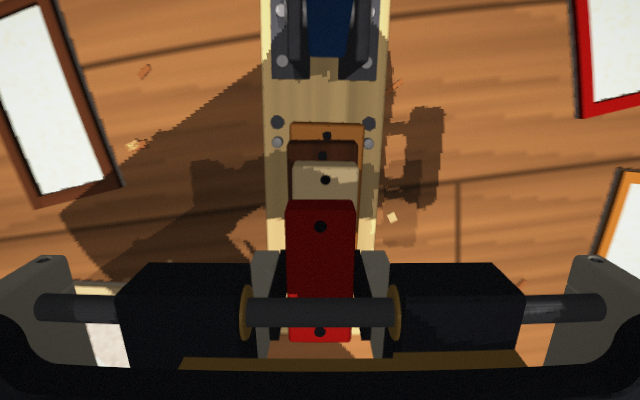

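Padauk is held, 34 mm wide, ends at rows 200 and 342. Work out its offset along the jaws.

```bash
cat > off.py <<'E'
from look import *
def off(r0,r1,c,ztop):
    s=arm.get_state(); p=px2w([[c,r0],[c,r1]],ztop,'wrist')[:,:2]*1000; y=s['ee_rot'][2]; e=s['eef_pos'][:2]*1000
    ax=np.array([np.cos(y),np.sin(y)]); print('ends along tool x',((p-e)@ax).round(1),'len',np.linalg.norm(p[0]-p[1]).round(1),'offset',((p-e)@ax).mean().round(1))
E
python3 -c "
from off import *
off(200,342,320,.127)"
```

```text
ends along tool x [ 40.  -40.9] len 80.9 offset -0.5
```

{"method": "move_arm", "body": {
  "deltas": [
    [6,-12,4,0,0,1],
    [10,-24,0,0,0,1.5],
    [12,-28,0,0,0,1.6],
    [12,-28,0,0,0,1.6],
    [12,-28,0,0,0,1.6]
  ]
}}

```text
t: 10.9
eef_pos: [0.5782, -0.0837, 0.2995]
ee_rot: [-3.141, -0.001, -0.002]
force: [0.9, 0.9, 0.5]
width: 0.0338
```

{"method": "move_arm", "body": {
  "deltas": [
    [12,-28,0,0,0,1.6],
    [12,-28,0,0,0,1.6],
    [12,-28,-10,0,0,1.6],
    [12,-28,-15,0,0,1.6],
    [6,-16,-15,0,0,1]
  ]
}}

```text
t: 11.32
eef_pos: [0.6329, -0.2133, 0.259]
ee_rot: [3.141, -0.002, 0.125]
force: [0.0, 0.3, -0.5]
width: 0.0339
```

{"method": "move_arm", "body": {
  "deltas": [
    [0,0,-10,0,0,0],
    [0,0,0,0,0,0],
    [0,0,0,0,0,0],
    [0,0,0,0,0,0],
    [0,0,0,0,0,0]
  ]
}}

```text
t: 11.73
eef_pos: [0.632, -0.2097, 0.2501]
ee_rot: [3.141, -0.002, 0.126]
force: [-0.6, -0.1, -0.8]
width: 0.0337
```

```bash
python3 - <<'E'
from look import *
s=arm.get_state(); print(s['t'],s['eef_pos'],s['ee_rot'],s['width'])
w=arm.grab_frame('wrist'); save(w,'p1.png')
for d in arm.masks_of('padauk_tray','wrist')[:1]: print(round(d['score'],2),np.round(d['xy']),rect(d['pixels'],.01,'wrist'))
E
```

```text
11.7333 [ 0.63199814 -0.20966775  0.25005153] [ 3.14117207e+00 -1.87300856e-03  1.26007800e-01] 0.03365507376726795
0.86 [324. 181.] [[652.5, -207.7], [77.3, 74.9], 7.3]
```

View pics/p1.png

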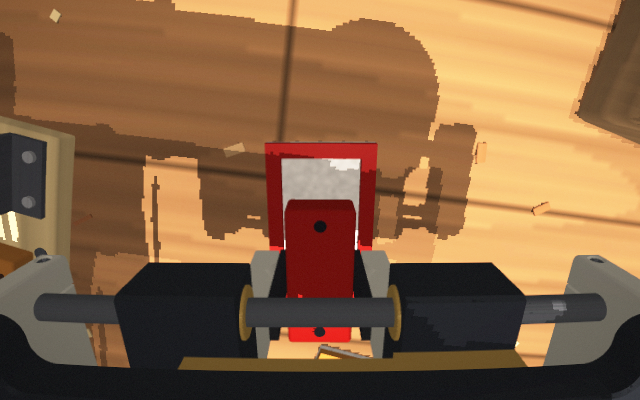

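```bash
python3 - <<'E'
from look import *
s=arm.get_state(); print(s['eef_pos'])
p=px2w([[265,143],[377,143]],.01,'wrist')[:,:2]*1000; print(p, np.linalg.norm(p[0]-p[1]))
a=np.radians(7.1); print('centre',p.mean(0)-58*np.array([np.cos(a),np.sin(a)]))
E
```

```text
[ 0.63194744 -0.20977287  0.24989345]
[[ 685.01076252 -167.40250855]
 [ 694.19297278 -239.50106253]] 72.6809085762779
centre [ 632.04661525 -210.62067119]
```

Tray centre is (632.0,−210.6) against TCP (631.9,−209.8). Lower it.

{"method": "move_arm", "body": {
  "deltas": [
    [0,-0.8,-18,0,0,0],
    [0,0,-18,0,0,0],
    [0,0,-12,0,0,0],
    [0,0,-6,0,0,0],
    [0,0,-2,0,0,0]
  ]
}}

```text
t: 12.25
eef_pos: [0.6314, -0.2111, 0.1916]
ee_rot: [-3.141, 0.002, 0.125]
force: [-0.8, 0.4, -0.9]
width: 0.0339
```

{"method": "move_arm", "body": {
  "deltas": [
    [0,0,-1,0,0,0],
    [0,0,-1,0,0,0],
    [0,0,-0.5,0,0,0],
    [0,0,0,0,0,0],
    [0,0,0,0,0,0]
  ]
}}

```text
t: 12.67
eef_pos: [0.6321, -0.2114, 0.1912]
ee_rot: [3.141, -0.002, 0.125]
force: [-1.0, 0.8, 6.0]
width: 0.0338
```

{"method": "move_arm", "body": {
  "deltas": [
    [0,0,0,0,0,0],
    [0,0,0,0,0,0],
    [0,0,0,0,0,0],
    [0,0,0,0,0,0],
    [0,0,0,0,0,0]
  ],
  "claw": 80
}}

```text
t: 13.08
eef_pos: [0.6316, -0.2114, 0.1899]
ee_rot: [-3.142, 0.0, 0.125]
force: [0.3, -0.0, 0.3]
width: 0.0582
```

{"method": "move_arm", "body": {
  "deltas": [
    [0,0,10,0,0,0],
    [0,0,20,0,0,0],
    [0,0,30,0,0,0],
    [0,0,30,0,0,0],
    [-6,14,20,0,0,-1.5]
  ]
}}

```text
t: 13.5
eef_pos: [0.6267, -0.1988, 0.3036]
ee_rot: [3.14, -0.003, 0.098]
force: [0.8, 0.4, 0.9]
width: 0.0602
```

{"method": "move_arm", "body": {
  "deltas": [
    [-12,28,0,0,0,-1.6],
    [-12,28,0,0,0,-1.6],
    [-12,28,0,0,0,-1.6],
    [-12,28,0,0,0,-1.6],
    [-12,28,0,0,0,-1.6]
  ]
}}

```text
t: 13.92
eef_pos: [0.5649, -0.0563, 0.301]
ee_rot: [-3.141, -0.001, -0.043]
force: [1.0, 0.7, 0.8]
width: 0.0597
```

{"method": "move_arm", "body": {
  "deltas": [
    [-12,28,0,0,0,-1.6],
    [-12,28,0,0,0,-1.6],
    [-12,28,0,0,0,-1.6],
    [-5,9,0,0,0,-0.7],
    [0,0,0,0,0,0]
  ]
}}

```text
t: 14.33
eef_pos: [0.5238, 0.0375, 0.3011]
ee_rot: [-3.141, -0.001, -0.135]
force: [-0.1, -0.7, -0.5]
width: 0.0603
```

{"method": "move_arm", "body": {
  "deltas": [
    [0,0,0,0,0,0],
    [0,0,0,0,0,0],
    [0,0,0,0,0,0],
    [0,0,0,0,0,0],
    [0,0,0,0,0,0]
  ]
}}

```text
t: 14.75
eef_pos: [0.5249, 0.0349, 0.2999]
ee_rot: [3.141, 0.0, -0.138]
force: [-0.1, 0.3, 0.1]
width: 0.0605
```

```bash
python3 - <<'E'
from look import *
s=arm.get_state(); print(s['t'],s['eef_pos'],s['ee_rot'],s['width'])
w=arm.grab_frame('wrist'); cT=camT('wrist')
for d in arm.masks_of('maple_blank','wrist')[:2]: print(round(d['score'],2),np.round(d['xy']),rect(d['pixels'],.078,'wrist',cT))
t=arm.grab_frame('top')
for n,z in(('padauk_blank',.024),('padauk_tray',.010)):
  for d in arm.masks_of(n,'top')[:1]: print(n,round(d['score'],2),np.round(d['xy']),rect(d['pixels'],z,'top'))
o=np.zeros((400,800,3),'uint8'); o[:,:640]=w; o[:160,640:]=cv2.resize(t[110:165,373:428],(160,160)); save(o,'m1.png')
E
```

```text
14.75 [0.52489307 0.0348919  0.29994352] [ 3.14139956e+00  2.35332429e-04 -1.38079314e-01] 0.06053755233990196
0.66 [319. 224.] [[526.6, 34.4], [40.4, 96.9], 80.7]
padauk_blank 0.66 [402. 137.] [[626.5, -209.9], [75.3, 35.7], 7.0]
padauk_tray 0.65 [394. 141.] [[628.2, -209.7], [117.6, 75.6], 6.9]
```

View pics/m1.png

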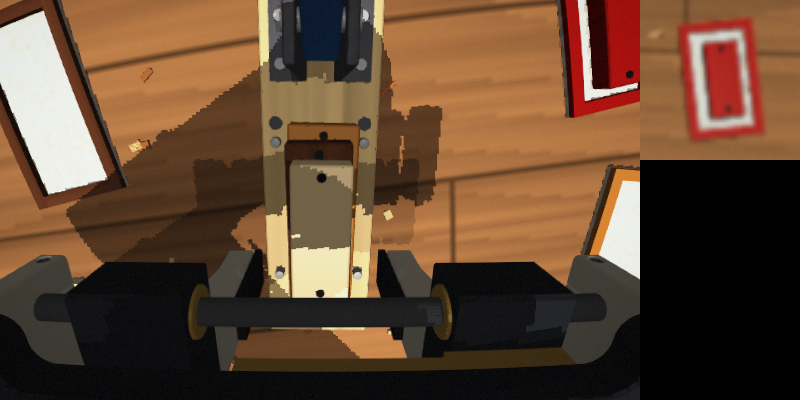

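Padauk lies centred in its tray (top crop; offset about 2 mm). Maple is next on the stack at (320,225). Grip it.

{"method": "move_arm", "body": {
  "deltas": [
    [1.3,0.6,-20,0,0,0],
    [0,0,-18,0,0,0],
    [0,0,-10,0,0,0],
    [0,0,-5,0,0,0],
    [0,0,-2,0,0,0]
  ]
}}

```text
t: 15.42
eef_pos: [0.5259, 0.0362, 0.2443]
ee_rot: [3.141, 0.001, -0.137]
force: [0.2, -0.3, 0.2]
width: 0.0601
```

{"method": "move_arm", "body": {
  "deltas": [
    [0,0,0,0,0,0],
    [0,0,0,0,0,0],
    [0,0,0,0,0,0],
    [0,0,0,0,0,0],
    [0,0,0,0,0,0]
  ],
  "claw": 255,
  "squeeze": 20
}}

```text
t: 15.83
eef_pos: [0.5262, 0.0363, 0.2458]
ee_rot: [-3.141, -0.001, -0.137]
force: [-0.5, 0.1, 3.6]
width: 0.0396
```

{"method": "move_arm", "body": {
  "deltas": [
    [0,0,0,0,0,0],
    [0,0,4,0,0,0],
    [0,0,10,0,0,0],
    [0,0,20,0,0,0],
    [0,0,20,0,0,0]
  ]
}}

```text
t: 16.25
eef_pos: [0.5257, 0.0361, 0.2998]
ee_rot: [3.141, 0.002, -0.137]
force: [0.7, -0.9, -0.3]
width: 0.0398
```

{"method": "move_arm", "body": {
  "deltas": [
    [-6,11,0,0,0,0],
    [-12,22,0,0,0,-0.2],
    [-14,26,0,0,0,-0.2],
    [-14,26,0,0,0,-0.2],
    [-14,26,0,0,0,-0.2]
  ]
}}

```text
t: 16.67
eef_pos: [0.4652, 0.148, 0.2999]
ee_rot: [-3.141, -0.001, -0.152]
force: [0.5, 0.7, 0.0]
width: 0.0402
```

{"method": "move_arm", "body": {
  "deltas": [
    [-14,26,0,0,0,-0.2],
    [-14,26,-5,0,0,-0.1],
    [-14,26,-15,0,0,0],
    [-14,24,-15,0,0,0],
    [-6,10,-15,0,0,0]
  ]
}}

```text
t: 17.08
eef_pos: [0.4029, 0.2616, 0.2497]
ee_rot: [-3.139, -0.001, -0.154]
force: [0.4, 0.0, -0.8]
width: 0.0395
```

{"method": "move_arm", "body": {
  "deltas": [
    [0,0,0,0,0,0],
    [0,0,0,0,0,0],
    [0,0,0,0,0,0],
    [0,0,0,0,0,0],
    [0,0,0,0,0,0]
  ]
}}

```text
t: 17.5
eef_pos: [0.4045, 0.2588, 0.2499]
ee_rot: [-3.14, -0.001, -0.157]
force: [0.6, -0.6, -0.9]
width: 0.0399
```

```bash
python3 - <<'E'
from look import *
s=arm.get_state(); print(s['t'],s['eef_pos'],s['ee_rot'],s['width'])
w=arm.grab_frame('wrist'); save(w,'p2.png')
E
```

```text
17.5 [0.40450846 0.25878382 0.24986557] [-3.14044624e+00 -6.66374761e-04 -1.57215018e-01] 0.0398542772299704
```

View pics/p2.png

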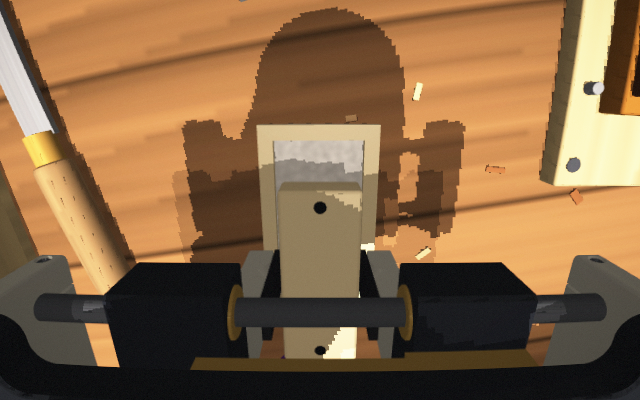

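Wrist view: maple tray far rim at row 125, columns 257–380. Held maple far end at row 183, near end at row 359.

```bash
cat > cen.py <<'E'
from off import *
def cen(c0,c1,r,L,yaw,r0,r1,c):
    s=arm.get_state(); print(s['eef_pos'].round(4),s['ee_rot'][2])
    p=px2w([[c0,r],[c1,r]],.01,'wrist')[:,:2]*1000; d=p[0]-p[1]
    a=np.arctan2(-d[0],d[1]); print('width',np.linalg.norm(d).round(1),'yaw seen',np.degrees(a).round(2))
    a=np.radians(yaw); print('centre',(p.mean(0)-L/2*np.array([np.cos(a),np.sin(a)])).round(1))
    off(r0,r1,c,s['eef_pos'][2]-.187+.02)
E
python3 -c "
from cen import *
cen(257,380,125,138,-8.9,183,359,319)"
```

```text
[0.4044 0.2588 0.2498] -0.15732209401858643
width 78.6 yaw seen -8.98
centre [404.8 259.8]
ends along tool x [ 48.8 -49.4] len 98.2 offset -0.3
```

Tray centre (404.8,259.8), TCP (404.4,258.8), blank offset −0.3 mm, length 98.2 as it should be. Lower and release.

{"method": "move_arm", "body": {
  "deltas": [
    [0.7,1,-18,0,0,0],
    [0,0,-18,0,0,0],
    [0,0,-12,0,0,0],
    [0,0,-6,0,0,0],
    [0,0,-2,0,0,0]
  ]
}}

```text
t: 17.97
eef_pos: [0.4048, 0.2597, 0.1924]
ee_rot: [3.14, 0.001, -0.157]
force: [-0.2, 0.3, -0.3]
width: 0.0397
```

{"method": "move_arm", "body": {
  "deltas": [
    [0,0,-1,0,0,0],
    [0,0,-1,0,0,0],
    [0,0,-0.5,0,0,0],
    [0,0,0,0,0,0],
    [0,0,0,0,0,0]
  ]
}}

```text
t: 18.38
eef_pos: [0.4049, 0.2603, 0.1917]
ee_rot: [-3.141, -0.001, -0.156]
force: [-1.1, -2.1, 4.6]
width: 0.0398
```

{"method": "move_arm", "body": {
  "deltas": [
    [0,0,0,0,0,0],
    [0,0,0,0,0,0],
    [0,0,0,0,0,0],
    [0,0,0,0,0,0],
    [0,0,0,0,0,0]
  ],
  "claw": 55
}}

```text
t: 18.8
eef_pos: [0.4047, 0.2603, 0.1907]
ee_rot: [-3.141, -0.0, -0.156]
force: [-0.1, -0.1, 0.4]
width: 0.0659
```

{"method": "move_arm", "body": {
  "deltas": [
    [0,0,10,0,0,0],
    [0,0,25,0,0,0],
    [0,0,30,0,0,0],
    [0,0,30,0,0,0],
    [7,-12,15,0,0,0.2]
  ]
}}

```text
t: 19.22
eef_pos: [0.412, 0.2497, 0.304]
ee_rot: [-3.138, -0.003, -0.151]
force: [1.2, 1.2, -0.8]
width: 0.0687
```

{"method": "move_arm", "body": {
  "deltas": [
    [14,-26,0,0,0,0.2],
    [14,-26,0,0,0,0.2],
    [14,-26,0,0,0,0.2],
    [14,-26,0,0,0,0.2],
    [14,-26,0,0,0,0.2]
  ]
}}

```text
t: 19.63
eef_pos: [0.482, 0.117, 0.3007]
ee_rot: [-3.141, -0.0, -0.135]
force: [0.5, 0.5, 0.4]
width: 0.0689
```

{"method": "move_arm", "body": {
  "deltas": [
    [14,-26,0,0,0,0],
    [14,-26,0,0,0,0],
    [13,-24,0,0,0,0],
    [3,-6,0,0,0,0],
    [0,0,0,0,0,0]
  ]
}}

```text
t: 20.05
eef_pos: [0.5262, 0.0347, 0.3001]
ee_rot: [3.141, 0.001, -0.138]
force: [0.3, 0.5, 0.2]
width: 0.0687
```

{"method": "move_arm", "body": {
  "deltas": [
    [0,0,0,0,0,0],
    [0,0,0,0,0,0],
    [0,0,0,0,0,0],
    [0,0,0,0,0,0],
    [0,0,0,0,0,0]
  ]
}}

```text
t: 20.47
eef_pos: [0.5255, 0.037, 0.3007]
ee_rot: [-3.141, -0.0, -0.134]
force: [-0.6, 0.3, -0.8]
width: 0.0688
```

```bash
python3 - <<'E'
from look import *
s=arm.get_state(); print(s['t'],s['eef_pos'],s['ee_rot'],s['width'])
w=arm.grab_frame('wrist'); cT=camT('wrist')
for n,z in(('walnut_blank',.058),('oak_blank',.038)):
  for d in arm.masks_of(n,'wrist')[:2]: print(n,round(d['score'],2),np.round(d['xy']),rect(d['pixels'],z,'wrist',cT))
t=arm.grab_frame('top')
for n,z in(('maple_blank',.024),('maple_tray',.010)):
  for d in arm.masks_of(n,'top')[:1]: print(n,round(d['score'],2),np.round(d['xy']),rect(d['pixels'],z,'top'))
o=np.zeros((400,800,3),'uint8'); o[:,:640]=w; o[:160,640:]=cv2.resize(t[185:240,208:263],(160,160)); save(o,'m2.png')
E
```

```text
20.4667 [0.52546665 0.03695541 0.30070788] [-3.14142196e+00 -2.28937692e-04 -1.33910802e-01] 0.06877250217229298
walnut_blank 0.94 [320. 216.] [[524.5, 35.8], [46.5, 118.7], 82.5]
walnut_blank 0.4 [328.  30.] [[648.7, 15.8], [25.9, 35.3], 79.8]
oak_blank 0.92 [341. 135.] [[550.0, 29.0], [50.1, 87.5], 81.3]
maple_tray 0.45 [246. 205.] [[415.4, 225.1], [34.4, 14.5], 1.9]
```

View pics/m2.png

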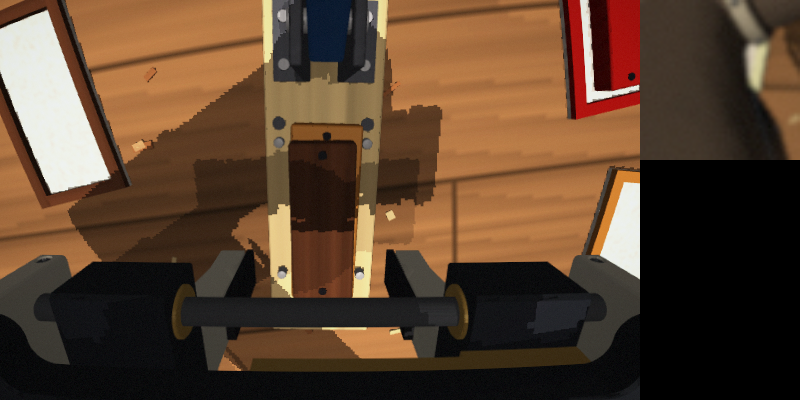

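Robot links hide the maple tray from the top camera, so I'll check it later from the side. Walnut is centred under the gripper. Grip it.

{"method": "move_arm", "body": {
  "deltas": [
    [-0.5,-0.5,-22,0,0,0],
    [0,0,-25,0,0,0],
    [0,0,-16,0,0,0],
    [0,0,-9,0,0,0],
    [0,0,-3,0,0,0]
  ]
}}

```text
t: 21.18
eef_pos: [0.5248, 0.0355, 0.2241]
ee_rot: [3.14, 0.002, -0.135]
force: [-0.2, 0.8, 0.4]
width: 0.0687
```

{"method": "move_arm", "body": {
  "deltas": [
    [0,0,0,0,0,0],
    [0,0,0,0,0,0],
    [0,0,0,0,0,0],
    [0,0,0,0,0,0],
    [0,0,0,0,0,0]
  ],
  "claw": 255,
  "squeeze": 20
}}

```text
t: 21.6
eef_pos: [0.5255, 0.0358, 0.2265]
ee_rot: [-3.141, -0.001, -0.135]
force: [-0.6, 0.1, 3.8]
width: 0.046
```

{"method": "move_arm", "body": {
  "deltas": [
    [0,0,0,0,0,0],
    [0,0,4,0,0,0],
    [0,0,15,0,0,0],
    [0,0,28,0,0,0],
    [0,0,28,0,0,0]
  ]
}}

```text
t: 22.02
eef_pos: [0.5246, 0.0355, 0.3008]
ee_rot: [3.14, 0.002, -0.135]
force: [0.9, 0.9, -0.1]
width: 0.0459
```

```bash
python3 - <<'E'
from look import *
a=arm.grab_frame('side')
for n,z in(('maple_blank',.024),('maple_tray',.010),('padauk_blank',.024),('padauk_tray',.010)):
  for d in arm.masks_of(n,'side')[:1]: print(n,round(d['score'],2),np.round(d['xy']),rect(d['pixels'],z,'side'))
E
```

```text
maple_blank 0.85 [260. 184.] [[395.4, 251.2], [58.5, 101.5], 80.6]
maple_tray 0.57 [268. 190.] [[401.4, 254.8], [86.7, 141.1], 81.0]
padauk_tray 0.68 [436. 243.] [[626.7, -211.4], [121.7, 78.4], 8.3]
```

{"method": "move_arm", "body": {
  "deltas": [
    [3,14,0,0,0,1.3],
    [6,26,0,0,0,1.3],
    [8,28,0,0,0,1.3],
    [10,28,0,0,0,1.3],
    [12,28,0,0,0,1.3]
  ]
}}

```text
t: 22.68
eef_pos: [0.5639, 0.1612, 0.2993]
ee_rot: [3.141, 0.002, -0.02]
force: [-0.7, -0.4, -0.9]
width: 0.0453
```

{"method": "move_arm", "body": {
  "deltas": [
    [16,26,0,0,0,1.3],
    [18,24,-10,0,0,1.3],
    [18,20,-15,0,0,1.3],
    [14,14,-15,0,0,1.3],
    [8,7,-10,0,0,1.3]
  ]
}}

```text
t: 23.1
eef_pos: [0.6387, 0.2528, 0.2469]
ee_rot: [3.14, 0.003, 0.094]
force: [-0.6, -0.1, -1.1]
width: 0.0456
```

{"method": "move_arm", "body": {
  "deltas": [
    [0,0,0,0,0,0],
    [0,0,0,0,0,0],
    [0,0,0,0,0,0],
    [0,0,0,0,0,0],
    [0,0,0,0,0,0]
  ]
}}

```text
t: 23.52
eef_pos: [0.6379, 0.2502, 0.2518]
ee_rot: [-3.141, -0.001, 0.091]
force: [0.2, 0.3, 0.7]
width: 0.0456
```

```bash
python3 - <<'E'
from look import *
s=arm.get_state(); print(s['t'],s['eef_pos'],s['ee_rot'],s['width'])
w=arm.grab_frame('wrist'); save(w,'p3.png')
E
```

```text
23.5167 [0.63794903 0.25019766 0.25180303] [-3.14086906e+00 -1.25287277e-03  9.11407096e-02] 0.045584716248059806
```

View pics/p3.png

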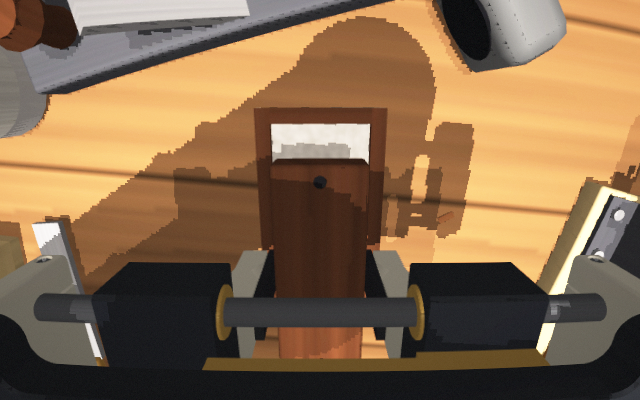

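Walnut tray far rim at row 108, columns 254–387; held blank's far end at row 160.

```bash
python3 -c "
from cen import *
cen(254,387,108,160,5.2,160,160,320)"
```

```text
[0.638  0.2502 0.2518] 0.0911508016482816
width 84.7 yaw seen 5.26
centre [637.9 250. ]
ends along tool x [59.3 59.3] len 0.0 offset 59.3
```

{"method": "move_arm", "body": {
  "deltas": [
    [0.6,0,-18,0,0,0],
    [0,0,-18,0,0,0],
    [0,0,-12,0,0,0],
    [0,0,-6,0,0,0],
    [0,0,-2,0,0,0]
  ]
}}

```text
t: 23.98
eef_pos: [0.6385, 0.2503, 0.1936]
ee_rot: [3.141, 0.001, 0.091]
force: [-0.4, 0.1, 0.3]
width: 0.0456
```

{"method": "move_arm", "body": {
  "deltas": [
    [0,0,-1,0,0,0],
    [0,0,-1,0,0,0],
    [0,0,-0.5,0,0,0],
    [0,0,0,0,0,0],
    [0,0,0,0,0,0]
  ]
}}

```text
t: 24.4
eef_pos: [0.6389, 0.2508, 0.1926]
ee_rot: [-3.141, -0.001, 0.092]
force: [0.3, -0.6, 0.1]
width: 0.0459
```

No contact yet; lower a little more.

{"method": "move_arm", "body": {
  "deltas": [
    [0,0,-1,0,0,0],
    [0,0,-0.5,0,0,0],
    [0,0,0,0,0,0],
    [0,0,0,0,0,0],
    [0,0,0,0,0,0]
  ]
}}

```text
t: 24.82
eef_pos: [0.6389, 0.2509, 0.1925]
ee_rot: [-3.141, -0.001, 0.092]
force: [-4.3, -2.0, 10.7]
width: 0.0457
```

{"method": "move_arm", "body": {
  "deltas": [
    [0,0,0,0,0,0],
    [0,0,0,0,0,0],
    [0,0,0,0,0,0],
    [0,0,0,0,0,0],
    [0,0,0,0,0,0]
  ],
  "claw": 30
}}

```text
t: 25.23
eef_pos: [0.6388, 0.2507, 0.1903]
ee_rot: [3.141, 0.0, 0.092]
force: [0.4, -0.0, -0.4]
width: 0.0735
```

{"method": "move_arm", "body": {
  "deltas": [
    [0,0,10,0,0,0],
    [0,0,25,0,0,0],
    [0,0,30,0,0,0],
    [0,0,30,0,0,0],
    [-8,-7,15,0,0,-1.3]
  ]
}}

```text
t: 25.65
eef_pos: [0.6324, 0.2448, 0.3052]
ee_rot: [-3.14, -0.005, 0.07]
force: [0.1, 0.2, 0.5]
width: 0.0774
```

{"method": "move_arm", "body": {
  "deltas": [
    [-14,-14,0,0,0,-1.3],
    [-18,-20,0,0,0,-1.3],
    [-18,-24,0,0,0,-1.3],
    [-16,-26,0,0,0,-1.3],
    [-12,-28,0,0,0,-1.3]
  ]
}}

```text
t: 26.07
eef_pos: [0.5515, 0.1309, 0.3014]
ee_rot: [-3.141, -0.0, -0.045]
force: [-0.2, 0.4, 1.1]
width: 0.0773
```

{"method": "move_arm", "body": {
  "deltas": [
    [-10,-28,0,0,0,-1.3],
    [-8,-28,0,0,0,-1.3],
    [-6,-26,0,0,0,-1.3],
    [-3,-14,0,0,0,-1.3],
    [0,0,0,0,0,0]
  ]
}}

```text
t: 26.48
eef_pos: [0.525, 0.0335, 0.3014]
ee_rot: [-3.141, -0.0, -0.139]
force: [0.4, 0.0, -0.6]
width: 0.0774
```

{"method": "move_arm", "body": {
  "deltas": [
    [0,0,0,0,0,0],
    [0,0,0,0,0,0],
    [0,0,0,0,0,0],
    [0,0,0,0,0,0],
    [0,0,0,0,0,0]
  ]
}}

```text
t: 26.9
eef_pos: [0.526, 0.0364, 0.3004]
ee_rot: [3.141, 0.0, -0.134]
force: [-0.1, -0.7, -1.4]
width: 0.0769
```

```bash
python3 - <<'E'
from look import *
s=arm.get_state(); print(s['t'],s['eef_pos'],s['ee_rot'],s['width'])
w=arm.grab_frame('wrist'); cT=camT('wrist')
for d in arm.masks_of('oak_blank','wrist')[:2]: print('oak',round(d['score'],2),np.round(d['xy']),rect(d['pixels'],.038,'wrist',cT))
t=arm.grab_frame('top')
for n,z in(('walnut_blank',.024),('walnut_tray',.010)):
  for d in arm.masks_of(n,'top')[:1]: print(n,round(d['score'],2),np.round(d['xy']),rect(d['pixels'],z,'top'))
o=np.zeros((400,800,3),'uint8'); o[:,:640]=w; o[:160,640:]=cv2.resize(t[104:159,215:270],(160,160)); save(o,'m3.png')
E
```

```text
26.9 [0.52598568 0.03642836 0.3004059 ] [ 3.14147005e+00  2.25293103e-04 -1.34175978e-01] 0.07689989091460589
oak 0.72 [324. 207.] [[523.4, 34.2], [53.0, 142.3], 81.1]
walnut_blank 0.78 [238. 130.] [[636.3, 249.6], [105.1, 46.5], 2.4]
walnut_tray 0.94 [249. 123.] [[651.2, 250.3], [133.5, 90.3], 4.4]
```

View pics/m3.png

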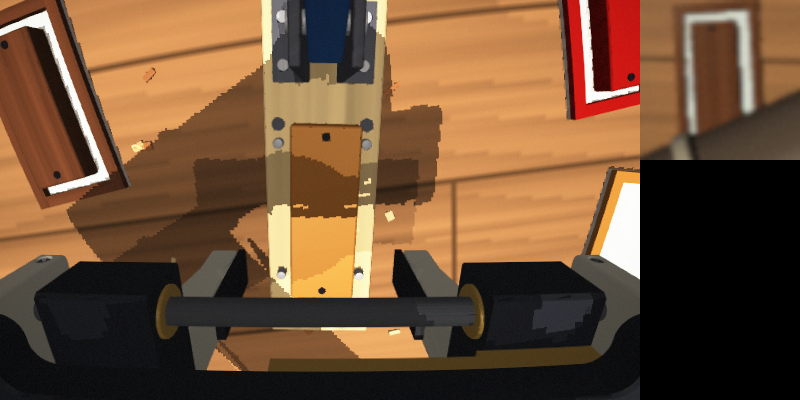

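Walnut lies in its tray. Oak remains, framed by its pins, centred at about (524,35.5). Grip it and lift straight up, clear of the pins.

{"method": "move_arm", "body": {
  "deltas": [
    [-2,-1,-25,0,0,-0.3],
    [0,0,-32,0,0,0],
    [0,0,-22,0,0,0],
    [0,0,-12,0,0,0],
    [0,0,-4,0,0,0]
  ]
}}

```text
t: 27.57
eef_pos: [0.523, 0.0344, 0.2033]
ee_rot: [3.14, 0.003, -0.141]
force: [-0.1, -0.1, 0.3]
width: 0.0775
```

{"method": "move_arm", "body": {
  "deltas": [
    [0,0,0,0,0,0],
    [0,0,0,0,0,0],
    [0,0,0,0,0,0],
    [0,0,0,0,0,0],
    [0,0,0,0,0,0]
  ],
  "claw": 255,
  "squeeze": 22
}}

```text
t: 27.98
eef_pos: [0.5241, 0.0348, 0.2066]
ee_rot: [-3.141, -0.002, -0.14]
force: [-0.3, -0.2, 3.3]
width: 0.0516
```

{"method": "move_arm", "body": {
  "deltas": [
    [0,0,0,0,0,0],
    [0,0,4,0,0,0],
    [0,0,16,0,0,0],
    [0,0,35,0,0,0],
    [0,0,40,0,0,0]
  ]
}}

```text
t: 28.4
eef_pos: [0.5227, 0.0343, 0.2999]
ee_rot: [3.139, 0.005, -0.141]
force: [0.8, 2.0, -2.1]
width: 0.0514
```

{"method": "move_arm", "body": {
  "deltas": [
    [-4,-12,0,0,0,-0.3],
    [-9,-26,0,0,0,-0.3],
    [-9,-26,0,0,0,-0.3],
    [-9,-26,0,0,0,-0.3],
    [-9,-26,0,0,0,-0.3]
  ]
}}

```text
t: 28.82
eef_pos: [0.4829, -0.0823, 0.3008]
ee_rot: [-3.141, -0.0, -0.166]
force: [0.1, -0.4, -1.3]
width: 0.0519
```

{"method": "move_arm", "body": {
  "deltas": [
    [-9,-26,0,0,0,-0.3],
    [-9,-26,0,0,0,-0.3],
    [-9,-26,0,0,0,-0.3],
    [-9,-26,0,0,0,-0.3],
    [-9,-26,-15,0,0,-0.3]
  ]
}}

```text
t: 29.23
eef_pos: [0.439, -0.2126, 0.2879]
ee_rot: [-3.141, -0.005, -0.192]
force: [1.4, 0.7, -1.2]
width: 0.0517
```

{"method": "move_arm", "body": {
  "deltas": [
    [-9,-26,-20,0,0,0],
    [-6,-15,-15,0,0,0],
    [0,0,0,0,0,0],
    [0,0,0,0,0,0],
    [0,0,0,0,0,0]
  ]
}}

```text
t: 29.65
eef_pos: [0.424, -0.2523, 0.2509]
ee_rot: [3.142, -0.0, -0.193]
force: [-0.1, 0.1, -1.0]
width: 0.0518
```

{"method": "move_arm", "body": {
  "deltas": [
    [0,0,0,0,0,0],
    [0,0,0,0,0,0],
    [0,0,0,0,0,0],
    [0,0,0,0,0,0],
    [0,0,0,0,0,0]
  ]
}}

```text
t: 30.07
eef_pos: [0.424, -0.252, 0.2509]
ee_rot: [-3.142, -0.001, -0.192]
force: [0.2, -0.6, -1.1]
width: 0.0517
```

```bash
python3 - <<'E'
from look import *
s=arm.get_state(); print(s['t'],s['eef_pos'],s['ee_rot'],s['width'])
w=arm.grab_frame('wrist'); save(w,'p4.png')
E
```

```text
30.0667 [ 0.42401544 -0.25196274  0.25085889] [-3.14156401e+00 -6.16147519e-04 -1.92084550e-01] 0.051693789767403214
```

View pics/p4.png

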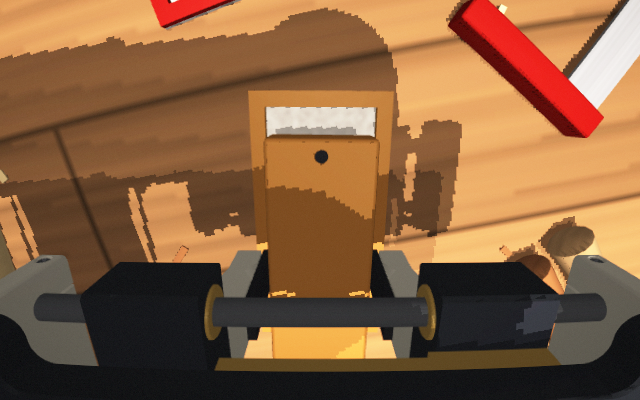

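Oak tray far rim at row 91, columns 249–393; held oak's far end at row 136.

```bash
python3 -c "
from cen import *
cen(249,393,91,182,-11,136,136,321)"
```

```text
[ 0.4239 -0.252   0.2508] -0.1922550578512341
width 90.1 yaw seen -10.98
centre [ 422.8 -252.4]
ends along tool x [69.5 69.5] len 0.0 offset 69.5
```

{"method": "move_arm", "body": {
  "deltas": [
    [0.4,-0.5,-18,0,0,0],
    [0,0,-18,0,0,0],
    [0,0,-12,0,0,0],
    [0,0,-6,0,0,0],
    [0,0,-2,0,0,0]
  ]
}}

```text
t: 30.53
eef_pos: [0.4239, -0.2527, 0.1936]
ee_rot: [3.142, 0.002, -0.193]
force: [-0.1, 0.7, -0.8]
width: 0.0516
```

{"method": "move_arm", "body": {
  "deltas": [
    [0,0,-1,0,0,0],
    [0,0,-1,0,0,0],
    [0,0,-0.5,0,0,0],
    [0,0,-0.5,0,0,0],
    [0,0,0,0,0,0]
  ]
}}

```text
t: 30.95
eef_pos: [0.4245, -0.2528, 0.1926]
ee_rot: [3.142, -0.001, -0.193]
force: [-1.3, 0.7, 5.5]
width: 0.052
```

Contact. Release, lift and move aside, then check everything.

{"method": "move_arm", "body": {
  "deltas": [
    [0,0,0,0,0,0],
    [0,0,0,0,0,0],
    [0,0,0,0,0,0],
    [0,0,0,0,0,0],
    [0,0,0,0,0,0]
  ],
  "claw": 30
}}

```text
t: 31.37
eef_pos: [0.4242, -0.2528, 0.1916]
ee_rot: [3.142, -0.0, -0.193]
force: [-0.0, -0.5, 0.1]
width: 0.0757
```

{"method": "move_arm", "body": {
  "deltas": [
    [0,0,10,0,0,0],
    [0,0,25,0,0,0],
    [0,0,35,0,0,0],
    [0,0,40,0,0,0],
    [0,0,40,0,0,0]
  ]
}}

```text
t: 31.78
eef_pos: [0.4236, -0.2527, 0.3429]
ee_rot: [3.142, 0.001, -0.193]
force: [1.4, -0.7, -0.3]
width: 0.0776
```

{"method": "move_arm", "body": {
  "deltas": [
    [0,-20,20,0,0,0],
    [0,-35,10,0,0,0],
    [0,-35,0,0,0,0],
    [0,-35,0,0,0,0],
    [0,-35,0,0,0,0]
  ]
}}

```text
t: 32.2
eef_pos: [0.4239, -0.4143, 0.372]
ee_rot: [3.141, -0.001, -0.192]
force: [0.8, 1.1, 0.7]
width: 0.0776
```

{"method": "move_arm", "body": {
  "deltas": [
    [0,-30,0,0,0,0],
    [0,0,0,0,0,0],
    [0,0,0,0,0,0],
    [0,0,0,0,0,0],
    [0,0,0,0,0,0]
  ]
}}

```text
t: 32.62
eef_pos: [0.4241, -0.442, 0.3715]
ee_rot: [-3.141, 0.0, -0.192]
force: [-0.3, -0.6, 0.6]
width: 0.0771
```

```bash
python3 - <<'E'
from look import *
s=arm.get_state(); print(s['t'],s['eef_pos'],s['force'],s['width'])
t=arm.grab_frame('top')
for w in('padauk','maple','walnut','oak'):
  for n,z in((w+'_blank',.024),(w+'_tray',.010)):
    for d in arm.masks_of(n,'top')[:2]: print(n,round(d['score'],2),np.round(d['xy']),rect(d['pixels'],z,'top'))
a=arm.grab_frame('side')
o=np.zeros((600,720,3),'uint8'); o[:330,:720]=cv2.resize(t[95:260,200:440],(720,495))[:330] if 0 else cv2.resize(t[95:250,200:440],(720,330)); o[330:600,:]=cv2.resize(a[120:330,180:460],(720,270)); save(o,'fin.png')
E
```

```text
32.6167 [ 0.42414568 -0.4420352   0.37150953] [-0.25468195 -0.63690464  0.60593724] 0.07714669700942808
padauk_blank 0.52 [401. 136.] [[625.6, -209.3], [76.3, 34.8], 6.6]
padauk_tray 0.95 [393. 136.] [[629.0, -209.2], [119.5, 76.1], 7.1]
maple_blank 0.88 [234. 214.] [[398.1, 260.2], [47.4, 99.2], 80.5]
maple_blank 0.26 [403. 198.] [[422.2, -242.4], [82.5, 180.2], 76.4]
maple_tray 0.75 [243. 209.] [[402.3, 259.5], [85.4, 136.4], 80.6]
walnut_blank 0.68 [240. 132.] [[631.1, 248.4], [123.0, 48.8], 5.6]
walnut_tray 0.98 [250. 133.] [[634.0, 249.6], [162.3, 87.4], 5.0]
oak_blank 0.61 [415. 206.] [[425.9, -236.5], [49.7, 147.0], 65.5]
oak_blank 0.57 [224. 275.] [[218.3, 279.9], [144.0, 57.4], 37.9]
oak_tray 0.65 [403. 197.] [[422.2, -246.7], [83.7, 180.0], 78.4]
```

View pics/fin.png

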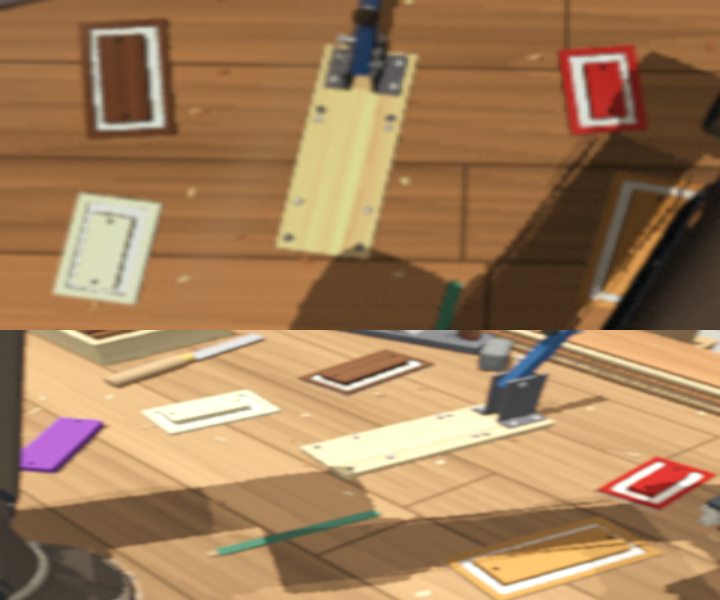

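The final picture shows all four blanks inside their trays and the press open. Offsets measured from above are 4 mm or less for padauk, maple and walnut. Oak is partly hidden from above, but it lies flat in its tray in the side view. Handing in.

```bash
python3 -c "
from station import arm
print(arm.job_done())"
```

```text
the job is handed in; nothing more can be done
None
```

I lifted the press arm past its hold-open point and let it go onto its stop. I then put padauk, maple, walnut and oak away in that order, each lowered to contact in its own tray and released. I handed the job in at about 33 s of the 125 s allowed; `job_done` gives no verdict.

- **Press:** the arm was still standing open in the last pictures.
- **Padauk, maple and walnut:** the top camera put their centres within about 4 mm of their tray centres, inside the 12 mm allowed. In the pictures all three lie flat inside the rims.
- **Oak:** the robot arm partly hid this tray from above, so its top-camera offset cannot be trusted. The side view shows it flat inside the rim. The wrist camera had put it within about 2 mm of the tray centre just before I lowered it.
- **Other disagreements:** one wrist frame, taken before the arm had settled, was about 7–10 mm off and I measured again. The top and wrist cameras otherwise differed by about 2–3 mm.
- **Gripper:** it ended clear of everything, with about zero force on it.

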